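# Twist a display post into the slotted channel and hang the teething ring on it

### The arm

A 6-joint arm with a two-finger parallel gripper is mounted at the origin on the work surface. World frame = base frame: x ahead of the robot, y to its left, z up, the work surface at z = 0. Lengths are in m, angles in degrees, forces in N, time in s.
With the tool pointing down it reaches from about 0.4 to 0.825 m from the base axis. Payload 7 kg.
Tool frame: the origin (TCP) lies on the centre line of the jaws, within the pads' length; the fingertips stand 22 mm ahead of it and the grasp point (between the pads) lies 3 mm ahead of it; z points along the fingers, y is the line along which they close (so a half turn about z gives the same grasp; the last joint's range is limited). The gripper opens to 88 mm and grips with 3 to 60 N. Pads are 19 mm wide; open, the fingers measure 130 mm over their backs; the gripper's body (78 mm by 193 mm) begins 47 mm behind the grasp point.
Start: joints at [89.788, 20.546, 0.682, 0, -70.136, -16.507], TCP at [0.194, 0.646, 0.249] pointing down, gripper open.
Joint ranges: [-176.03, 176.03], [-82.01, 121.73], [-58.28, 71.71], [-173.87, 95.51], [-174.79, -0.11], [-173.66, 173.66]. Speed limits (degrees/s): [136.94, 136.94, 172.46, 180, 180, 180].

### API

Orientations are given as [roll, pitch, yaw] about the fixed x, y, z axes, in that order (R = Rz(yaw) Ry(pitch) Rx(roll)).
In Python, from plant import get_state, cams, r gives the robot as it stands.
- The arm moves only by the tool apply_moves, never from a script. Its argument "targets" is a list of rows, each an object with "dp": the shift along the world's x, y, z in m, a list of three; "yaw": the turn about the world's z in degrees. In form: [{"dp": [x, y, z], "yaw": yaw}, ...]. A call has 1 to 20 rows; each row is the pose to reach, as a shift and turn from the pose commanded when the call began; what a row does not reach only later rows make up. A row lasts 1/12 s, in which the tool goes at most 41.7 mm and 7.16 degrees, less where a joint would pass 70% of its speed; a pose out of reach is approached as far as the arm can. A call with a gripper value outside its range is refused whole. "grip" is the gripper command: -1 is fully open, 1 is shut, values between are in proportion, set as the call begins (left out, the last holds). The fingers move at their own pace and stop on an object; "squeeze" is the grip in N (left out, the last holds). Time passes only in rows, so rows that repeat a pose let the fingers close. It gives the time, the measured TCP pose, the force, the opening and the grip force at its end, in the units of the state.
- get_state(): the state, without advancing time (a new reading comes with each control period).
- cams.capture(name): name is "scene" or "top" or "wrist"; returns a dict with "image" (480x640x3 uint8, red, green, blue), "range_z" (480x640 float32, m along the optical axis (not along the pixel's ray), 0 where there is no reading), "fx", "fy", "cx", "cy" (pixels), "R" (3x3) and "t" (3): a world point X has camera coordinates R X + t; the wrist camera has in their place "T_tool_cam" (4x4, takes a point from camera to tool coordinates, whose origin is the TCP and whose axes are the flange's). Camera axes: x right, y down, z forward; pixel columns grow to the right and rows downward; lengths in m; the calibration is good to about 2 mm. A picture is of the moment at which its call begins: read the wrist's pose just before it.
- r.close_job(): hands the job in; it is judged then, once.
The state is a dict: "time_s": time; "joints": joint angles; "qd": joint speeds; "joint_torque": joint torques, N m; "tcp_pos": TCP position; "eef_rot": TCP orientation; "contact_force": force on the tool from outside, world axes, zero at the start; "moment": the same for the moment, N m; "gripper_width": finger opening in m; "gripper_force": force on a finger pad.
Only numpy, scipy, OpenCV 4.12 (cv2) and the standard library are available. Lean on these libraries where they do the work, as an engineer would, in place of code of your own. Each camera call takes 0.05 s, during which the arm holds its last target. There are 200 camera calls.

### The job

Fit the loose hammer-head display post upright in the slotted channel of the pine plinth, in line with the card holder that has no post behind it: head through the slot, press the spring plate down to its stop without ramming it, turn a quarter turn clockwise, and let it come up so that it catches under the lips. Prove the hold with a steady upward tug of 15 to 20 N, then lower the beech teething ring over the post, not dropping it, until it lies flat on the plate; leave everything else where it is.

Things in the scene. Friction and masses are not known exactly. Their poses are not given: they have to be found in the camera images.
- post_c (a point): The loose display post, stood on its hammer head, 80 mm tall overall; this point is its centre, 40 mm above its underside, z up along it. Its top 50 mm is a beech bar 18 x 18 mm square, sides along x and y: grip it there, well up. Below are a round 12 mm steel shank with a sprung plate, and a steel neck and hammer head (see head). Weighs 0.15 to 0.23 kg.
- head (a point): Middle of the post's underside. Hammer head 34 mm long (x), 20.4 wide (y), 7 thick, two opposite corners rounded; square neck 19.5 x 19 mm above it, 4 high. Round plate on the shank: 50 mm across, 5 thick, its underside 10 mm above this point; it slides up against a spring (5 N, plus 0.2 N per mm) and stops dead after 15 mm at 8 N: press until that is felt.
- slot (a point): Middle of the slot's length, level with the top face of channel and pine plinth (120 x 508 mm, 41 mm high). y along the slot, x across, z up. Slot 22 mm wide: head in with its 34 mm side along y; the fit is finer than these readings, so feel for it. The lips' edges reach 3.5 to 11 mm below the top face (not known, the same all along); the caught post's underside is 7 mm below the edges.
- wall_in (a point): Middle of the channel's inner floor, 38.5 mm below slot, same axes. Channel 36 mm wide inside: the head, its plate pressed to the stop, turns freely clockwise (from above) and stops against the side walls 5 to 8 degrees past the quarter turn: go back to the quarter before letting up. Counter-clockwise it jams. Fixed posts stand at y = 165 mm (teether on it) and -165 mm, 66 mm above the plinth.
- ticket_c (a point): The card holder on the plinth's far long edge that has no post behind it: a clear holder with a blank white card, 56 mm wide, 36 mm high, this point at its middle. Its axes are parallel to those of slot; the loose post belongs in the slot at the same y (along the slot), within 8 mm. The two like holders in front of the fixed posts are not meant.
- ring_c (a point): Beech teething ring lying flat: outside 66 mm, hole 42 mm, 14 mm thick; this point is its centre, 7 mm above its underside, z up. On the post it rests on the spring plate, its underside 5 mm above the plinth's top face.
- teether: Mustard silicone teether, a scalloped ring 78 mm across, 12 mm thick, over one of the fixed posts. Leave it. Origin at the centre of its underside.
- rattle: White plastic keys rattle lying flat, about 130 mm long, 9 mm high. Leave it. Origin at the centre of its 61 mm ring, underside.
- jar: Glass jar with twist cap, 68 mm across, 110 mm tall. Leave it. Origin at the centre of its underside.
- cup: White ceramic cup, 76 mm across, 85 mm tall. Leave it. Origin at the centre of its underside.
- dowel: Round wooden pegboard peg stood on its 28 mm round foot, 18 mm thick, 70 mm tall, no steel. Leave it. Origin at the centre of its underside.
- disc: Solid beech disc, 66 mm across, 16 mm thick, no hole. Leave it. Origin at the centre of its underside.

How it is judged:
By the outcome, as a careful person would: the job done as asked, in the order asked, and still so for the second after the job is handed in, with the robot touching nothing.
It also fails if it takes over 72 s, if anything falls off the work surface, if the arm or the gripper's body presses on something with over 40 N, if the wrist force passes 120 N, or if a joint passes its speed limit or range.

## Working session

There is one attempt and no reset: what is moved stays moved. The work goes in short steps, Python scripts to look and compute and a tool call to move; the robot and the scene stay as the last step left them, time stands still between calls to the robot, and variables do not carry over. Pictures are saved under pics/ and viewed, at most 10 in all, crops included, and the job is handed in when it is done.

Besides the shell and the picture viewer there is one more tool, called as name([rows], argument=value, ...), one row to a line, values as JSON. apply_moves: Moves the arm, as the interface text tells. Its arguments: {"type":"object","properties":{"targets":{"type":"array","items":{"type":"object","properties":{"dp":{"type":"array","items":{"type":"number"}},"yaw":{"type":"number"}}}},"grip":{"type":"number"},"squeeze":{"type":"number"}},"required":["targets"]}

```bash
mkdir -p pics; ls; python3 - <<'E'
from plant import get_state,cams,r
import cv2,numpy as np
print(get_state())
for n in("scene","top"):
    c=cams.capture(n);cv2.imwrite(f"pics/{n}0.png",c["image"][:,:,::-1]);np.savez(f"{n}0.npz",**c)
    print(n,c["fx"],c["cx"],c["cy"],c["R"],c["t"])
E
```

```text
pics
{'time_s': 0.0, 'joints': array([ 8.97869443e+01,  2.05900381e+01,  6.33247080e-01, -2.00481051e-02,
       -7.01370979e+01, -1.65078386e+01]), 'qd': array([ 0.01020194,  0.04188263,  0.04304561, -0.00222045,  0.00169048,
        0.06114909]), 'joint_torque': array([-1.18912860e-03, -5.82718134e+01,  2.93078935e+01,  6.99760392e+00,
        6.88961009e-03, -1.47287392e-04]), 'tcp_pos': array([0.19408635, 0.64600739, 0.24763467]), 'eef_rot': array([ 1.79904625e+02, -8.61104403e-03, -1.67277144e+01]), 'contact_force': array([-0.35327866,  0.15080965,  0.87114501]), 'moment': array([-0.00217798,  0.0096779 ,  0.04339847]), 'gripper_force': 0.0, 'gripper_width': 0.08769816143669086}
scene 498.2176558907321 314.2297462425867 232.9772283023396 [[ 0.04787393  0.99859962  0.02251408]
 [ 0.63570396 -0.01307509 -0.77182221]
 [-0.77044699  0.05126245 -0.63543969]] [-0.0080769  -0.32685831  1.703243  ]
top 434.3819660965415 314.2996509570367 242.40760831533558 [[-0.0456805  -0.99895555 -0.00104722]
 [-0.97597948  0.04485334 -0.21319529]
 [ 0.21301959 -0.00871681 -0.97700904]] [0.03027538 0.57603135 0.89335807]
```

View pics/scene0.png

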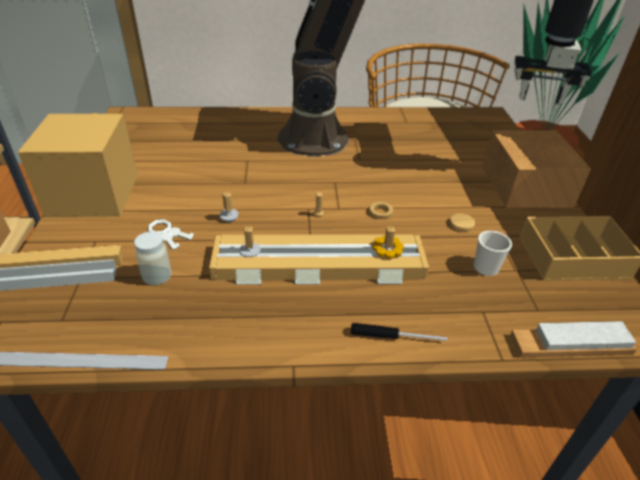

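View pics/top0.png

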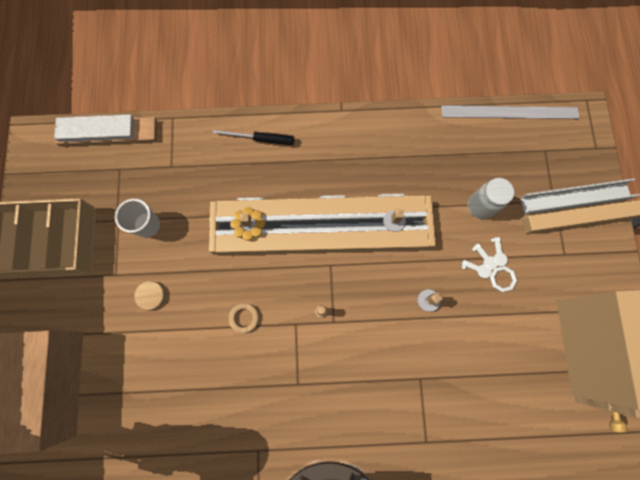

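The scene view shows the loose post at (228,212), the dowel at (319,208), the ring at (380,211), and the plinth with card holders at (248,276), (307,275) and (390,275); the middle holder has no post. In the top view the post is at (430,300), the ring at (243,319), and the slot runs from (215,225) to (428,220).

```bash
cat > h.py <<'E'
import numpy as np,cv2
def world(c):
    v,u=np.mgrid[:480,:640];z=c["range_z"].astype(float)
    P=np.stack([(u-c["cx"])/c["fx"]*z,(v-c["cy"])/c["fy"]*z,z],-1)
    return (P-c["t"])@c["R"]
E
python3 - <<'E'
from h import *
np.set_printoptions(precision=4,suppress=True)
c=np.load("top0.npz");W=world(c);im=c["image"]
# plinth top points
m=(abs(W[...,2]-.041)<.006);m[:, :200]=0;m[:,440:]=0;m[:185]=0;m[260:]=0
n,l,s,_=cv2.connectedComponentsWithStats(m.astype(np.uint8));
p=W[m&(np.isin(l,1+np.argsort(-s[1:,4])[:2]))];print(n,s[1:],np.median(p[:,2]))
rc=cv2.minAreaRect(p[:,:2].astype(np.float32));print("plinth",rc)
def blob(name,u,v,rad,z0,z1):
    m=np.zeros((480,640),bool);m[v-rad:v+rad,u-rad:u+rad]=1
    q=W[m&(W[...,2]>z0)&(W[...,2]<z1)];print(name,len(q),q.mean(0),q.min(0),q.max(0),cv2.minEnclosingCircle(q[:,:2].astype(np.float32)))
blob("ring",243,319,22,.008,.03)
blob("plate",430,300,20,.008,.022)
blob("posttop",432,298,20,.07,.1)
blob("dowel",321,312,15,.06,.1)
blob("fix",396,215,20,.095,.12)
blob("fix2",248,222,20,.095,.12)
c2=np.load("scene0.npz");W2=world(c2)
for u in (248,307,390):
    print(W2[270:284:3,u]) 
# edges of the middle card
i=c2["image"];g=cv2.resize(np.hstack([i[195:295,200:320],i[195:295,320:440]]),None,fx=3.3,fy=5,interpolation=3)
t=cv2.resize(im[180:340,200:450],None,fx=3.2,fy=3.2,interpolation=3)
cv2.imwrite("pics/tc.png",t[:,:,::-1]); cv2.imwrite("pics/sc.png",cv2.resize(i[190:295,200:440],None,fx=3.3,fy=3.3,interpolation=3)[:,:,::-1])
E
```

```text
18 [[ 209  194  226   59 9007]
 [ 388  215    4    4    7]
 [ 385  218    2    3    3]
 [ 386  219    6    7   14]
 [ 252  220    1    1    1]
 [ 253  221    3    6    8]
 [ 402  220    1    1    1]
 [ 398  223    2    1    2]
 [ 252  225    1    1    1]
 [ 384  224    1    1    1]
 [ 393  224    3    6   10]
 [ 401  224    1    1    1]
 [ 244  227    1    2    2]
 [ 251  227    2    2    2]
 [ 397  226    4    1    4]
 [ 247  228    1    1    1]
 [ 250  229    1    2    2]] 0.04261129077129805
plinth ((0.6284531354904175, -0.01409846544265747), (0.5085646510124207, 0.127199187874794), 88.91271209716797)
ring 427 [0.423  0.1695 0.0152] [0.3914 0.137  0.0082] [0.4556 0.2017 0.0212] ((0.4231635332107544, 0.16970044374465942), 0.03283153101801872)
plate 267 [ 0.4415 -0.2416  0.0165] [ 0.4186 -0.2702  0.0108] [ 0.4676 -0.2221  0.0218] ((0.44299519062042236, -0.24590802192687988), 0.025005262345075607)
posttop 86 [ 0.4426 -0.2453  0.0807] [ 0.4314 -0.2579  0.0703] [ 0.4543 -0.2346  0.085 ] ((0.4427799582481384, -0.24628520011901855), 0.011850760318338871)
dowel 57 [ 0.4296 -0.0037  0.0702] [ 0.4222 -0.0121  0.0617] [0.4373 0.0048 0.0743] ((0.4295944273471832, -0.0037889510858803988), 0.008842029608786106)
fix 92 [ 0.6216 -0.1779  0.1069] [ 0.6128 -0.1873  0.0951] [ 0.632  -0.1697  0.1126] ((0.6221795082092285, -0.1788196712732315), 0.0120443906635046)
fix2 90 [0.6276 0.1502 0.1069] [0.6195 0.1416 0.0955] [0.6381 0.1597 0.1117] ((0.6277845501899719, 0.15031231939792633), 0.011514648795127869)
[[ 0.6872 -0.1777  0.0355]
 [ 0.6897 -0.178   0.0284]
 [ 0.6938 -0.1781  0.0228]
 [ 0.6924 -0.1789  0.0118]
 [ 0.6925 -0.1795  0.0021]]
[[ 0.6893 -0.0424  0.0345]
 [ 0.6914 -0.0424  0.0269]
 [ 0.6949 -0.0424  0.0206]
 [ 0.694  -0.0423  0.01  ]
 [ 0.7005 -0.0425  0.0066]]
[[0.6948 0.1496 0.0352]
 [0.6953 0.1506 0.026 ]
 [0.6983 0.151  0.0192]
 [0.7027 0.1509 0.0138]
 [0.7044 0.1516 0.0056]]
```

View pics/tc.png

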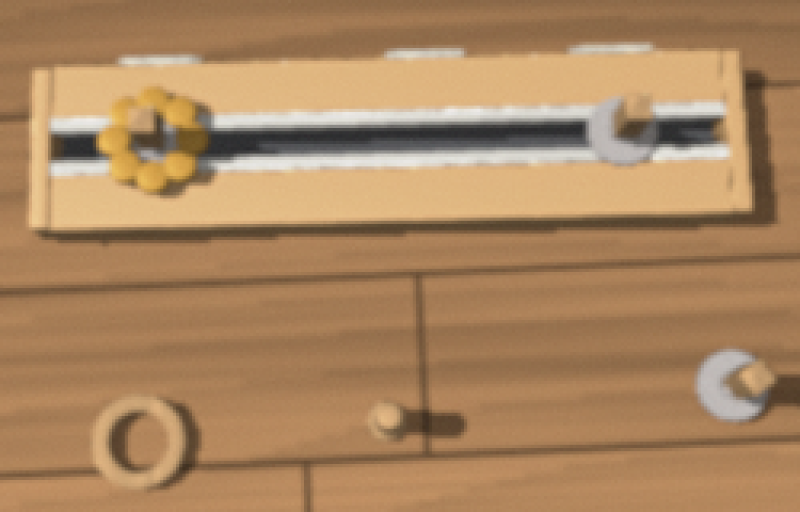

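View pics/sc.png

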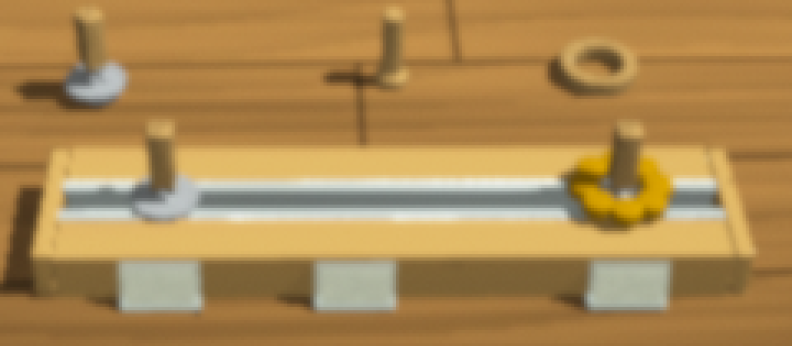

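The enlarged crops put the middle card at u≈307.7 and v≈276 in the scene view, which makes the target about (0.6245, -0.040) in world coordinates with slot yaw ≈ -1°. The post is at (0.443, -0.246). I'll move above it.

apply_moves([
  {"dp": [0.306,-0.446,0.03]},
  {"dp": [0.306,-0.446,0.03]},
  {"dp": [0.306,-0.446,0.03]},
  {"dp": [0.306,-0.446,0.03]},
  {"dp": [0.306,-0.446,0.03]},
  {"dp": [0.306,-0.446,0.03]},
  {"dp": [0.306,-0.446,0.03]},
  {"dp": [0.306,-0.446,0.03]},
  {"dp": [0.306,-0.446,0.03]},
  {"dp": [0.306,-0.446,0.03]},
  {"dp": [0.306,-0.446,0.03]},
  {"dp": [0.306,-0.446,0.03]},
  {"dp": [0.306,-0.446,0.03]},
  {"dp": [0.306,-0.446,0.03]},
], grip=-1)

```text
$.targets[0]: bad value
```

```bash
python3 - <<'E'
from plant import get_state
s=get_state();print(s['time_s'],s['joints'],s['tcp_pos'],s['eef_rot'])
E
```

```text
0.1 [ 8.97889066e+01  2.05892491e+01  6.37431248e-01 -1.64952468e-02
 -7.01374526e+01 -1.65085860e+01] [0.19408513 0.6460527  0.24768653] [ 1.79910003e+02 -1.05011714e-02 -1.67252878e+01]
```

apply_moves([
  {"dp": [0.306,-0.446,0.03],"yaw": 0},
  {"dp": [0.306,-0.446,0.03],"yaw": 0},
  {"dp": [0.306,-0.446,0.03],"yaw": 0},
  {"dp": [0.306,-0.446,0.03],"yaw": 0},
  {"dp": [0.306,-0.446,0.03],"yaw": 0},
  {"dp": [0.306,-0.446,0.03],"yaw": 0},
  {"dp": [0.306,-0.446,0.03],"yaw": 0},
  {"dp": [0.306,-0.446,0.03],"yaw": 0},
  {"dp": [0.306,-0.446,0.03],"yaw": 0},
  {"dp": [0.306,-0.446,0.03],"yaw": 0},
  {"dp": [0.306,-0.446,0.03],"yaw": 0},
  {"dp": [0.306,-0.446,0.03],"yaw": 0},
  {"dp": [0.306,-0.446,0.03],"yaw": 0},
  {"dp": [0.306,-0.446,0.03],"yaw": 0},
], grip=-1)

```text
time_s: 1.27
tcp_pos: [0.5027, 0.1953, 0.2786]
eef_rot: [179.9, -0.0, -17.0]
contact_force: [-0.7, 1.7, 0.4]
gripper_width: 0.0879
gripper_force: 0.0
```

```bash
python3 - <<'E'
from plant import get_state
s=get_state();print(s['time_s'],s['joints'],s['tcp_pos'],s['eef_rot'])
E
```

```text
1.2667 [ 4.21015758e+01  6.65328149e+00 -1.37799454e+01  5.92837306e-02
 -6.96128787e+01  3.08758831e+01] [0.50270657 0.19528467 0.27864378] [ 1.79931911e+02 -2.40150006e-02 -1.70018523e+01]
```

apply_moves([
  {"dp": [-0.057,-0.446,-0.03],"yaw": 0},
  {"dp": [-0.057,-0.446,-0.03],"yaw": 0},
  {"dp": [-0.057,-0.446,-0.03],"yaw": 0},
  {"dp": [-0.057,-0.446,-0.03],"yaw": 0},
  {"dp": [-0.057,-0.446,-0.03],"yaw": 0},
  {"dp": [-0.057,-0.446,-0.03],"yaw": 0},
  {"dp": [-0.057,-0.446,-0.03],"yaw": 0},
  {"dp": [-0.057,-0.446,-0.03],"yaw": 0},
  {"dp": [-0.057,-0.446,-0.03],"yaw": 0},
  {"dp": [-0.057,-0.446,-0.03],"yaw": 0},
  {"dp": [-0.057,-0.446,-0.03],"yaw": 0},
  {"dp": [-0.057,-0.446,-0.03],"yaw": 0},
  {"dp": [-0.057,-0.446,-0.03],"yaw": 0},
  {"dp": [-0.057,-0.446,-0.03],"yaw": 0},
])

```text
time_s: 2.43
tcp_pos: [0.4429, -0.2456, 0.2482]
eef_rot: [-180.0, 0.0, -16.8]
contact_force: [-0.1, 0.3, -0.5]
gripper_width: 0.0875
gripper_force: 0.0
```

```bash
cat >> h.py <<'E'
from scipy.spatial.transform import Rotation as Ro
def wristcap(name):
    from plant import get_state,cams
    s=get_state();c=cams.capture("wrist");T=np.eye(4);T[:3,:3]=Ro.from_euler('xyz',s['eef_rot'],degrees=True).as_matrix();T[:3,3]=s['tcp_pos']
    M=np.linalg.inv(T@c["T_tool_cam"]);c["R"]=M[:3,:3];c["t"]=M[:3,3]
    np.savez(name+".npz",**c);cv2.imwrite(f"pics/{name}.png",c["image"][:,:,::-1]);return c,s
E
python3 - <<'E'
from h import *
np.set_printoptions(precision=4,suppress=True)
c,s=wristcap("w1");print(s['joints'],s['tcp_pos'],s['eef_rot'],s['contact_force']);print(c["T_tool_cam"])
W=world(c);q=W[...,2];m=(q>.06)&(q<.095)&(abs(W[...,0]-.443)<.03)&(abs(W[...,1]+.246)<.03)
p=W[m&(q>np.median(q[m])-.004)];print(len(p),np.median(p,0),cv2.minAreaRect(p[:,:2].astype(np.float32)))
E
```

```text
[ -6.759    4.5768 -20.1857  -0.014  -65.2794  79.9761] [ 0.4429 -0.2456  0.2482] [-179.9947    0.0435  -16.7887] [-0.1169  0.2534 -0.4616]
[[-0.0007 -0.9608 -0.2772  0.0747]
 [ 1.     -0.0005 -0.0008 -0.0006]
 [ 0.0006 -0.2772  0.9608 -0.1357]
 [ 0.      0.      0.      1.    ]]
395 [ 0.4437 -0.2459  0.0794] ((0.4431135654449463, -0.2457113265991211), (0.018017645925283432, 0.018205810338258743), 34.67598342895508)
```

View pics/w1.png

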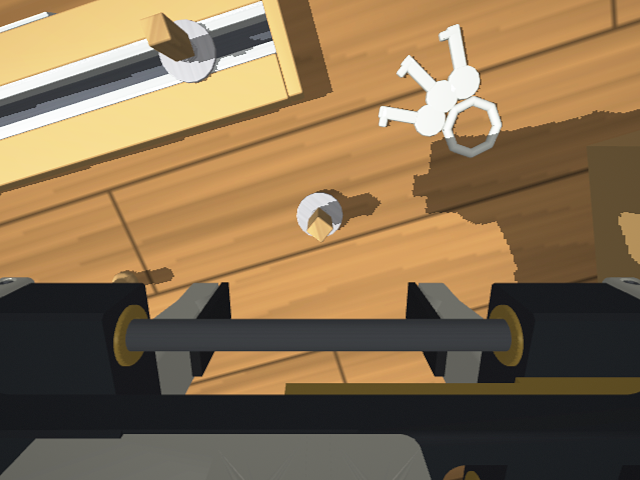

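The wrist view shows the post at (320,215), standing between the jaws' line. Its bar sides are at 34.7° mod 90. I'll turn to yaw -55.3 and lower.

apply_moves([
  {"dp": [0,0,-0.03],"yaw": -38.5},
  {"dp": [0,0,-0.06],"yaw": -38.5},
  {"dp": [0,0,-0.07],"yaw": -38.5},
  {"dp": [0,0,-0.08],"yaw": -38.5},
  {"dp": [0,0,-0.09],"yaw": -38.5},
  {"dp": [0,0,-0.11],"yaw": -38.5},
  {"dp": [0,0,-0.13],"yaw": -38.5},
  {"dp": [0,0,-0.15],"yaw": -38.5},
  {"dp": [0,0,-0.17],"yaw": -38.5},
  {"dp": [0,0,-0.182],"yaw": -38.5},
  {"dp": [0,0,-0.182],"yaw": -38.5},
  {"dp": [0,0,-0.182],"yaw": -38.5},
  {"dp": [0,0,-0.182],"yaw": -38.5},
])

```text
time_s: 3.57
tcp_pos: [0.4442, -0.245, 0.0675]
eef_rot: [-180.0, -0.1, -55.1]
contact_force: [0.7, -0.7, 0.1]
gripper_width: 0.0877
gripper_force: 0.0
```

apply_moves([
  {"dp": [0,0,0],"yaw": 0},
  {"dp": [0,0,0],"yaw": 0},
  {"dp": [0,0,0],"yaw": 0},
  {"dp": [0,0,0],"yaw": 0},
  {"dp": [0,0,0],"yaw": 0},
  {"dp": [0,0,0],"yaw": 0},
  {"dp": [0,0,0],"yaw": 0},
  {"dp": [0,0,0],"yaw": 0},
  {"dp": [0,0,0],"yaw": 0},
  {"dp": [0,0,0],"yaw": 0},
], grip=1, squeeze=50)

```text
time_s: 4.4
tcp_pos: [0.4432, -0.2456, 0.0665]
eef_rot: [180.0, 0.0, -55.2]
contact_force: [0.1, 1.2, 0.2]
gripper_width: 0.0265
gripper_force: 0.0
```

apply_moves([
  {"dp": [0,0,0],"yaw": 0},
  {"dp": [0,0,0],"yaw": 0},
  {"dp": [0,0,0],"yaw": 0},
  {"dp": [0,0,0],"yaw": 0},
  {"dp": [0,0,0],"yaw": 0},
  {"dp": [0,0,0],"yaw": 0},
])

```text
time_s: 4.9
tcp_pos: [0.4431, -0.2455, 0.0664]
eef_rot: [180.0, 0.0, -55.2]
contact_force: [0.1, -0.1, -2.4]
gripper_width: 0.0174
gripper_force: 50.0
```

apply_moves([
  {"dp": [0,0,0.01],"yaw": 0},
  {"dp": [0,0,0.03],"yaw": 0},
  {"dp": [0.02,0.02,0.06],"yaw": 0},
  {"dp": [0.04,0.04,0.09],"yaw": 0},
  {"dp": [0.06,0.06,0.12],"yaw": 0},
  {"dp": [0.08,0.09,0.15],"yaw": 0},
  {"dp": [0.1,0.11,0.17],"yaw": 0},
  {"dp": [0.12,0.14,0.19],"yaw": 0},
  {"dp": [0.14,0.17,0.2],"yaw": 0},
  {"dp": [0.16,0.19,0.21],"yaw": 0},
  {"dp": [0.18,0.206,0.21],"yaw": 0},
  {"dp": [0.181,0.206,0.21],"yaw": 0},
  {"dp": [0.181,0.206,0.21],"yaw": 0},
  {"dp": [0.181,0.206,0.21],"yaw": 0},
  {"dp": [0.181,0.206,0.21],"yaw": 0},
])

```text
time_s: 6.15
tcp_pos: [0.6234, -0.0401, 0.2767]
eef_rot: [180.0, 0.0, -55.2]
contact_force: [-0.1, 0.2, -2.0]
gripper_width: 0.0177
gripper_force: 50.0
```

```bash
python3 - <<'E'
from plant import get_state,cams
from h import *
np.set_printoptions(precision=4,suppress=True)
s=get_state();print(s['joints'],s['tcp_pos'],s['contact_force'],s['gripper_width'],s['gripper_force'])
c=cams.capture("scene");np.savez("s2.npz",**c)
def pj(X):
    q=c["R"]@np.array(X)+c["t"];return np.array([c["fx"]*q[0]/q[2]+c["cx"],c["fy"]*q[1]/q[2]+c["cy"]])
p=s['tcp_pos'];u,v=pj([p[0],p[1],p[2]-.065]).astype(int);print(u,v)
cv2.imwrite("pics/s2.png",cv2.resize(c["image"][v-60:v+30,u-50:u+50],None,fx=6,fy=6,interpolation=2)[:,:,::-1])
E
```

```text
[ 14.1944  14.943   -3.5819  -0.0044 -71.504   20.5587] [ 0.6234 -0.0401  0.2767] [-0.0982  0.1818 -2.0111] 0.017667869775843156 49.98309016227722
308 190
```

View pics/s2.png

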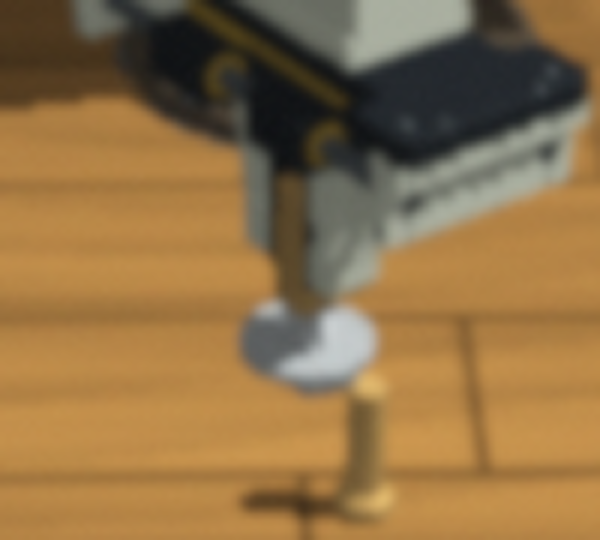

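The crop shows the plate at about (310,345), which hides the head. I'll raise it for a flatter view and turn to yaw -1 at the same time.

apply_moves([
  {"dp": [0,0,0.32],"yaw": 54.3},
  {"dp": [0,0,0.32],"yaw": 54.3},
  {"dp": [0,0,0.32],"yaw": 54.3},
  {"dp": [0,0,0.32],"yaw": 54.3},
  {"dp": [0,0,0.32],"yaw": 54.3},
  {"dp": [0,0,0.32],"yaw": 54.3},
  {"dp": [0,0,0.32],"yaw": 54.3},
  {"dp": [0,0,0.32],"yaw": 54.3},
  {"dp": [0,0,0.32],"yaw": 54.3},
  {"dp": [0,0,0.32],"yaw": 54.3},
  {"dp": [0,0,0.32],"yaw": 54.3},
  {"dp": [0,0,0.32],"yaw": 54.3},
])

```text
time_s: 7.2
tcp_pos: [0.6238, -0.0398, 0.595]
eef_rot: [180.0, 0.2, -1.0]
contact_force: [0.3, 0.2, -2.3]
gripper_width: 0.0178
gripper_force: 50.0
```

```bash
python3 - <<'E'
from plant import get_state,cams
from h import *
np.set_printoptions(precision=4,suppress=True)
s=get_state();print(s['joints'],s['tcp_pos'],s['eef_rot'],s['contact_force'],s['gripper_width'],s['gripper_force'])
c=cams.capture("scene");np.savez("s3.npz",**c)
def pj(X):
    q=c["R"]@np.array(X)+c["t"];return np.array([c["fx"]*q[0]/q[2]+c["cx"],c["fy"]*q[1]/q[2]+c["cy"]])
p=s['tcp_pos'];u,v=pj([p[0],p[1],p[2]-.065]).astype(int);print(u,v)
cv2.imwrite("pics/s3.png",cv2.resize(c["image"][v-40:v+20,u-40:u+40],None,fx=9,fy=9,interpolation=2)[:,:,::-1])
E
```

```text
[  14.2046   16.0467   38.1156   -0.0301 -112.2246   74.8101] [ 0.6238 -0.0398  0.595 ] [179.9862   0.1575  -0.9739] [ 0.3386  0.1981 -2.3066] 0.01783109090035289 49.98321712017059
310 41
```

View pics/s3.png

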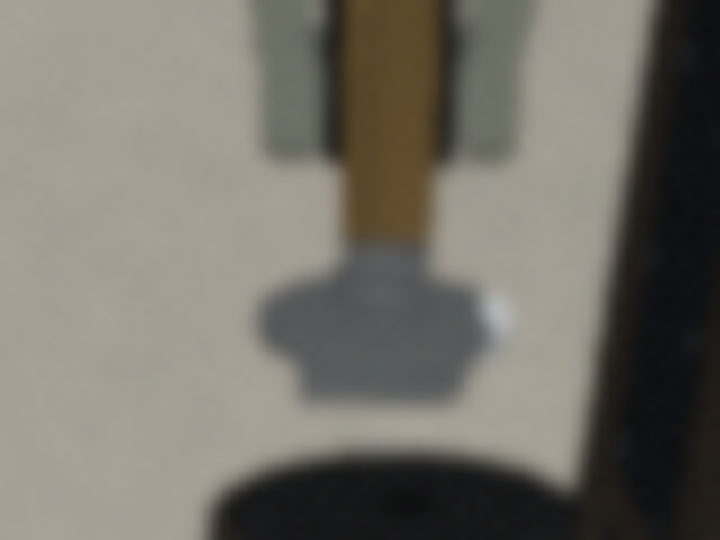

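The head measures about 170 px against the plate's 254 px (50 mm), or roughly 33.5 mm, so its long side now lies along the slot. I'll lower to a hover and measure the slot with the wrist camera.

apply_moves([
  {"dp": [0.0005,0,-0.43],"yaw": 0},
  {"dp": [0.0005,0,-0.43],"yaw": 0},
  {"dp": [0.0005,0,-0.43],"yaw": 0},
  {"dp": [0.0005,0,-0.43],"yaw": 0},
  {"dp": [0.0005,0,-0.43],"yaw": 0},
  {"dp": [0.0005,0,-0.43],"yaw": 0},
  {"dp": [0.0005,0,-0.43],"yaw": 0},
  {"dp": [0.0005,0,-0.43],"yaw": 0},
  {"dp": [0.0005,0,-0.43],"yaw": 0},
  {"dp": [0.0005,0,-0.43],"yaw": 0},
  {"dp": [0.0005,0,-0.43],"yaw": 0},
  {"dp": [0.0005,0,-0.43],"yaw": 0},
  {"dp": [0.0005,0,-0.43],"yaw": 0},
  {"dp": [0.0005,0,-0.43],"yaw": 0},
])

```text
time_s: 8.42
tcp_pos: [0.6256, -0.0396, 0.1682]
eef_rot: [180.0, -0.1, -0.9]
contact_force: [-0.1, -0.2, -1.0]
gripper_width: 0.0178
gripper_force: 50.0
```

```bash
python3 - <<'E'
from h import *
np.set_printoptions(precision=4,suppress=True)
c,s=wristcap("w2");print(s['tcp_pos'],s['eef_rot'],s['contact_force'])
def slot(W,ys):
    o=[]
    for y in ys:
        b=W[(abs(W[...,1]-y)<.004)&(abs(W[...,0]-.625)<.05)&(W[...,2]>-.05)]
        if len(b)<20: continue
        lo=b[(b[:,2]<.034)&(b[:,2]>-.02)&(abs(b[:,0]-.625)<.02)];hi=b[abs(b[:,2]-.041)<.004]
        hl=hi[hi[:,0]<.625,0];hr=hi[hi[:,0]>.625,0]
        if len(hl) and len(hr): o.append((y,hl.max(),hr.min(),(hl.max()+hr.min())/2,np.median(hi[:,2])))
    return np.array(o)
ys=np.arange(-.14,.12,.02)
print("top");t=slot(world(np.load("top0.npz")),ys);print(t)
print("w2");print(slot(world(c),ys))
print("w1");print(slot(world(np.load("w1.npz")),ys))
E
```

```text
[ 0.6256 -0.0396  0.1682] [179.9908  -0.1288  -0.9032] [-0.087  -0.2375 -1.0098]
top
[[-0.14    0.6105  0.6338  0.6221  0.0427]
 [-0.12    0.6114  0.6348  0.6231  0.0427]
 [-0.1     0.6127  0.6351  0.6239  0.0427]
 [-0.08    0.6135  0.6368  0.6251  0.043 ]
 [-0.06    0.6139  0.6356  0.6248  0.0423]
 [-0.04    0.6126  0.6359  0.6243  0.0426]
 [-0.02    0.6135  0.6364  0.625   0.0423]
 [ 0.      0.6146  0.6378  0.6262  0.0423]
 [ 0.02    0.616   0.6374  0.6267  0.0423]
 [ 0.04    0.614   0.6375  0.6257  0.0426]
 [ 0.06    0.6147  0.6377  0.6262  0.0426]
 [ 0.08    0.6162  0.6386  0.6274  0.0424]
 [ 0.1     0.6171  0.64    0.6286  0.0423]]
w2
[[-0.14    0.6127  0.6341  0.6234  0.0404]
 [-0.12    0.6132  0.6343  0.6237  0.0404]
 [-0.1     0.6133  0.6357  0.6245  0.0404]
 [-0.08    0.6137  0.6359  0.6248  0.0405]
 [ 0.      0.6155  0.6371  0.6263  0.0406]
 [ 0.02    0.6156  0.6374  0.6265  0.0406]
 [ 0.04    0.6162  0.6377  0.627   0.0406]
 [ 0.06    0.6165  0.6382  0.6274  0.0406]
 [ 0.08    0.6172  0.6386  0.6279  0.0407]
 [ 0.1     0.6174  0.6387  0.628   0.0406]]
w1
[[-0.14    0.6127  0.6338  0.6233  0.0405]
 [-0.12    0.6132  0.6344  0.6238  0.0405]
 [-0.1     0.6133  0.6347  0.624   0.0406]
 [-0.08    0.6136  0.6353  0.6244  0.0406]
 [-0.06    0.614   0.6356  0.6248  0.0406]
 [-0.04    0.6146  0.636   0.6253  0.0405]
 [-0.02    0.6151  0.6364  0.6257  0.0406]
 [ 0.      0.6154  0.6367  0.626   0.0406]]
```

View pics/w2.png

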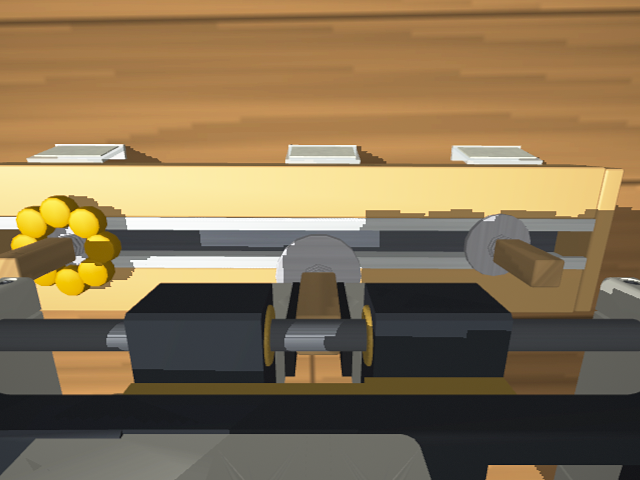

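The wrist view shows the card centre at column 323 and the post at 319, so they are in line within about 2 mm. The slot centre is x≈0.6255 here. I'll descend to just above it.

apply_moves([
  {"dp": [0,-0.001,-0.02],"yaw": -0.1},
  {"dp": [0,-0.001,-0.04],"yaw": -0.1},
  {"dp": [0,-0.001,-0.05],"yaw": -0.1},
  {"dp": [0,-0.001,-0.056],"yaw": -0.1},
  {"dp": [0,-0.001,-0.056],"yaw": -0.1},
  {"dp": [0,-0.001,-0.056],"yaw": -0.1},
  {"dp": [0,-0.001,-0.056],"yaw": -0.1},
  {"dp": [0,-0.001,-0.056],"yaw": -0.1},
])

```text
time_s: 9.13
tcp_pos: [0.6254, -0.0404, 0.1118]
eef_rot: [-180.0, -0.1, -1.0]
contact_force: [-0.1, 0.5, -2.3]
gripper_width: 0.0172
gripper_force: 50.0
```

apply_moves([
  {"dp": [0,0,-0.002],"yaw": 0},
  {"dp": [0,0,-0.004],"yaw": 0},
  {"dp": [0,0,-0.005],"yaw": 0},
  {"dp": [0,0,-0.006],"yaw": 0},
  {"dp": [0,0,-0.007],"yaw": 0},
  {"dp": [0,0,-0.007],"yaw": 0},
  {"dp": [0,0,-0.007],"yaw": 0},
])

```text
time_s: 9.72
tcp_pos: [0.6246, -0.0406, 0.1034]
eef_rot: [180.0, 0.0, -1.0]
contact_force: [-1.3, -0.2, -1.7]
gripper_width: 0.0175
gripper_force: 50.0
```

The head is in the slot. I'll go on down to the plate.

apply_moves([
  {"dp": [0,0,-0.001],"yaw": 0},
  {"dp": [0,0,-0.002],"yaw": 0},
  {"dp": [0,0,-0.003],"yaw": 0},
  {"dp": [0,0,-0.004],"yaw": 0},
  {"dp": [0,0,-0.005],"yaw": 0},
  {"dp": [0,0,-0.006],"yaw": 0},
  {"dp": [0,0,-0.007],"yaw": 0},
  {"dp": [0,0,-0.008],"yaw": 0},
  {"dp": [0,0,-0.009],"yaw": 0},
  {"dp": [0,0,-0.01],"yaw": 0},
  {"dp": [0,0,-0.01],"yaw": 0},
  {"dp": [0,0,-0.01],"yaw": 0},
  {"dp": [0,0,-0.01],"yaw": 0},
])

```text
time_s: 10.8
tcp_pos: [0.6247, -0.0406, 0.0937]
eef_rot: [180.0, -0.0, -1.0]
contact_force: [-1.5, -0.2, 4.6]
gripper_width: 0.0178
gripper_force: 50.0
```

apply_moves([
  {"dp": [0,0,-0.001],"yaw": 0},
  {"dp": [0,0,-0.002],"yaw": 0},
  {"dp": [0,0,-0.003],"yaw": 0},
  {"dp": [0,0,-0.004],"yaw": 0},
  {"dp": [0,0,-0.005],"yaw": 0},
  {"dp": [0,0,-0.006],"yaw": 0},
  {"dp": [0,0,-0.007],"yaw": 0},
  {"dp": [0,0,-0.008],"yaw": 0},
  {"dp": [0,0,-0.009],"yaw": 0},
  {"dp": [0,0,-0.009],"yaw": 0},
  {"dp": [0,0,-0.009],"yaw": 0},
  {"dp": [0,0,-0.009],"yaw": 0},
])

```text
time_s: 11.8
tcp_pos: [0.6247, -0.0406, 0.0846]
eef_rot: [180.0, 0.0, -1.0]
contact_force: [-2.5, 0.1, 6.7]
gripper_width: 0.0178
gripper_force: 50.0
```

apply_moves([
  {"dp": [-0.0005,0,-0.0005],"yaw": 0},
  {"dp": [-0.0005,0,-0.001],"yaw": 0},
  {"dp": [-0.0005,0,-0.0015],"yaw": 0},
  {"dp": [-0.0005,0,-0.0015],"yaw": 0},
  {"dp": [-0.0005,0,-0.0015],"yaw": 0},
])

```text
time_s: 12.22
tcp_pos: [0.6247, -0.0406, 0.0833]
eef_rot: [180.0, -0.1, -1.0]
contact_force: [-1.4, -0.4, 5.9]
gripper_width: 0.018
gripper_force: 50.0
```

apply_moves([
  {"dp": [0,0,-0.0005],"yaw": 0},
  {"dp": [0,0,-0.001],"yaw": 0},
  {"dp": [0,0,-0.001],"yaw": 0},
  {"dp": [0,0,-0.001],"yaw": 0},
])

```text
time_s: 12.55
tcp_pos: [0.6247, -0.0406, 0.0824]
eef_rot: [180.0, -0.1, -1.0]
contact_force: [-2.2, -0.1, 6.4]
gripper_width: 0.0176
gripper_force: 50.0
```

apply_moves([
  {"dp": [-0.0003,0,-0.0004],"yaw": 0},
  {"dp": [-0.0003,0,-0.0008],"yaw": 0},
  {"dp": [-0.0003,0,-0.0008],"yaw": 0},
  {"dp": [-0.0003,0,-0.0008],"yaw": 0},
])

```text
time_s: 12.88
tcp_pos: [0.6246, -0.0406, 0.0823]
eef_rot: [180.0, -0.1, -1.0]
contact_force: [-3.5, -0.2, 10.4]
gripper_width: 0.0175
gripper_force: 50.0
```

The stop is felt: z holds at 0.0823 and the force rises to 10 N. Now the clockwise turn.

apply_moves([
  {"dp": [0,0,0],"yaw": -3},
  {"dp": [0,0,0],"yaw": -7},
  {"dp": [0,0,0],"yaw": -11},
  {"dp": [0,0,0],"yaw": -15},
  {"dp": [0,0,0],"yaw": -20},
  {"dp": [0,0,0],"yaw": -25},
  {"dp": [0,0,0],"yaw": -30},
  {"dp": [0,0,0],"yaw": -30},
  {"dp": [0,0,0],"yaw": -30},
])

```text
time_s: 13.63
tcp_pos: [0.6256, -0.0404, 0.0823]
eef_rot: [-179.9, -0.2, -31.0]
contact_force: [0.1, 0.1, 7.9]
gripper_width: 0.0177
gripper_force: 50.0
```

```bash
python3 - <<'E'
from plant import get_state
s=get_state();print(s['contact_force'],s['moment'],s['eef_rot'],s['tcp_pos'])
E
```

```text
[0.05229947 0.08675251 7.90120752] [ 0.1631624   0.07707761 -0.13800466] [-1.79884664e+02 -1.67602614e-01 -3.10249605e+01] [ 0.62561756 -0.04035321  0.082331  ]
```

apply_moves([
  {"dp": [0,0,0],"yaw": -5},
  {"dp": [0,0,0],"yaw": -10},
  {"dp": [0,0,0],"yaw": -15},
  {"dp": [0,0,0],"yaw": -20},
  {"dp": [0,0,0],"yaw": -25},
  {"dp": [0,0,0],"yaw": -30},
  {"dp": [0,0,0],"yaw": -35},
  {"dp": [0,0,0],"yaw": -40},
  {"dp": [0,0,0],"yaw": -45},
  {"dp": [0,0,0],"yaw": -50},
  {"dp": [0,0,0],"yaw": -55},
  {"dp": [0,0,0],"yaw": -58},
  {"dp": [0,0,0],"yaw": -60},
  {"dp": [0,0,0],"yaw": -60},
  {"dp": [0,0,0],"yaw": -60},
])

```text
time_s: 14.88
tcp_pos: [0.6257, -0.0403, 0.0823]
eef_rot: [-179.8, 0.0, -91.0]
contact_force: [0.9, 0.3, 8.5]
gripper_width: 0.0182
gripper_force: 50.0
```

```bash
python3 - <<'E'
from plant import get_state
s=get_state();print(s['contact_force'],s['moment'],s['eef_rot'],s['tcp_pos'],s['joints'])
E
```

```text
[0.9387389  0.28097763 8.48188412] [ 0.06886843 -0.10225923 -0.07185509] [-1.79786168e+02  1.46673801e-02 -9.09927168e+01] [ 0.62574139 -0.04032787  0.08231281] [ 14.14857672  24.46367962 -17.19969298   0.05599466 -48.1264013
 -15.17862027]
```

apply_moves([
  {"dp": [0,0,0.001],"yaw": 0},
  {"dp": [0,0,0.002],"yaw": 0},
  {"dp": [0,0,0.003],"yaw": 0},
  {"dp": [0,0,0.004],"yaw": 0},
  {"dp": [0,0,0.005],"yaw": 0},
  {"dp": [0,0,0.006],"yaw": 0},
  {"dp": [0,0,0.007],"yaw": 0},
  {"dp": [0,0,0.007],"yaw": 0},
  {"dp": [0,0,0.007],"yaw": 0},
])

```text
time_s: 15.63
tcp_pos: [0.6257, -0.0403, 0.089]
eef_rot: [-179.8, 0.0, -91.0]
contact_force: [2.7, -0.7, 4.2]
gripper_width: 0.0175
gripper_force: 50.0
```

apply_moves([
  {"dp": [0,0,0.0005],"yaw": 0},
  {"dp": [0,0,0.001],"yaw": 0},
  {"dp": [0,0,0.0015],"yaw": 0},
  {"dp": [0,0,0.002],"yaw": 0},
  {"dp": [0,0,0.002],"yaw": 0},
])

```text
time_s: 16.05
tcp_pos: [0.6243, -0.0404, 0.0905]
eef_rot: [-179.9, 0.0, -91.0]
contact_force: [3.7, 0.7, 4.9]
gripper_width: 0.0176
gripper_force: 50.0
```

apply_moves([
  {"dp": [0.0005,0,0.0005],"yaw": 0},
  {"dp": [0.0005,0,0.001],"yaw": 0},
  {"dp": [0.0005,0,0.0015],"yaw": 0},
  {"dp": [0.0005,0,0.002],"yaw": 0},
  {"dp": [0.0005,0,0.002],"yaw": 0},
  {"dp": [0.0005,0,0.002],"yaw": 0},
])

```text
time_s: 16.55
tcp_pos: [0.6243, -0.0405, 0.0922]
eef_rot: [180.0, 0.0, -91.0]
contact_force: [3.5, 1.7, 3.7]
gripper_width: 0.0177
gripper_force: 50.0
```

apply_moves([
  {"dp": [0.0004,0,0.0005],"yaw": 0},
  {"dp": [0.0004,0,0.001],"yaw": 0},
  {"dp": [0.0004,0,0.0015],"yaw": 0},
  {"dp": [0.0004,0,0.0015],"yaw": 0},
  {"dp": [0.0004,0,0.0015],"yaw": 0},
])

```text
time_s: 16.97
tcp_pos: [0.6243, -0.0406, 0.0936]
eef_rot: [179.9, -0.0, -91.0]
contact_force: [0.9, 2.5, 3.3]
gripper_width: 0.0174
gripper_force: 50.0
```

```bash
python3 - <<'E'
from plant import get_state
s=get_state();print(s['contact_force'],s['moment'],s['eef_rot'],s['tcp_pos'],s['joints'])
E
```

```text
[0.88470014 2.4648891  3.32883016] [ 0.95134103 -0.53382417  0.01989963] [ 1.79946467e+02 -5.31736290e-04 -9.10294575e+01] [ 0.62430799 -0.04056721  0.09355094] [ 1.41269759e+01  2.37491692e+01 -1.65453660e+01 -1.76641640e-02
 -4.97572763e+01 -1.51450160e+01]
```

apply_moves([
  {"dp": [0,0.0004,0.0005],"yaw": 0},
  {"dp": [0,0.0004,0.001],"yaw": 0},
  {"dp": [0,0.0004,0.0015],"yaw": 0},
  {"dp": [0,0.0004,0.0015],"yaw": 0},
  {"dp": [0,0.0004,0.0015],"yaw": 0},
])

```text
time_s: 17.38
tcp_pos: [0.6243, -0.0405, 0.0951]
eef_rot: [179.9, -0.0, -91.0]
contact_force: [0.3, -0.7, 4.0]
gripper_width: 0.0179
gripper_force: 50.0
```

```bash
python3 - <<'E'
from plant import get_state
s=get_state();print(s['contact_force'],s['moment'],s['eef_rot'],s['tcp_pos'],s['gripper_width'])
E
```

```text
[ 0.26356287 -0.68516651  3.95435322] [-0.20266626 -0.16958104 -0.02479312] [ 1.79943336e+02 -1.82668346e-02 -9.10320130e+01] [ 0.62429443 -0.04046833  0.09508909] 0.017932533178783485
```

Good. Laterally it is unloaded, so I'll continue.

apply_moves([
  {"dp": [0,0,0.0005],"yaw": 0},
  {"dp": [0,0,0.001],"yaw": 0},
  {"dp": [0,0,0.001],"yaw": 0},
  {"dp": [0,0,0.001],"yaw": 0},
])

```text
time_s: 17.72
tcp_pos: [0.6244, -0.0404, 0.0959]
eef_rot: [179.9, -0.0, -91.0]
contact_force: [-0.3, -1.6, 1.1]
gripper_width: 0.0176
gripper_force: 50.0
```

apply_moves([
  {"dp": [0,0,0.0005],"yaw": 0},
  {"dp": [0,0,0.001],"yaw": 0},
  {"dp": [0,0,0.001],"yaw": 0},
  {"dp": [0,0,0.001],"yaw": 0},
])

```text
time_s: 18.05
tcp_pos: [0.6243, -0.0404, 0.096]
eef_rot: [179.9, -0.0, -91.0]
contact_force: [2.6, -4.2, -11.0]
gripper_width: 0.0173
gripper_force: 50.0
```

It has caught at z 0.096. Now the tug.

apply_moves([
  {"dp": [0,-0.0004,0.0002],"yaw": 0},
  {"dp": [0,-0.0004,0.0004],"yaw": 0},
  {"dp": [0,-0.0004,0.0005],"yaw": 0},
  {"dp": [0,-0.0004,0.0005],"yaw": 0},
  {"dp": [0,-0.0004,0.0005],"yaw": 0},
])

```text
time_s: 18.47
tcp_pos: [0.6243, -0.0404, 0.0961]
eef_rot: [179.9, 0.0, -91.1]
contact_force: [5.1, -2.6, -16.9]
gripper_width: 0.0174
gripper_force: 50.0
```

apply_moves([
  {"dp": [0.0003,0,0.0001],"yaw": 0},
  {"dp": [0.0003,0,0.0001],"yaw": 0},
  {"dp": [0.0003,0,0.0001],"yaw": 0},
  {"dp": [0.0003,0,0.0001],"yaw": 0},
])

```text
time_s: 18.8
tcp_pos: [0.6243, -0.0404, 0.0961]
eef_rot: [179.9, 0.0, -91.1]
contact_force: [4.7, -3.0, -17.2]
gripper_width: 0.0174
gripper_force: 50.0
```

apply_moves([
  {"dp": [0,0,0],"yaw": 0},
  {"dp": [0,0,0],"yaw": 0},
  {"dp": [0,0,0],"yaw": 0},
  {"dp": [0,0,0],"yaw": 0},
  {"dp": [0,0,0],"yaw": 0},
  {"dp": [0,0,0],"yaw": 0},
  {"dp": [0,0,0],"yaw": 0},
  {"dp": [0,0,0],"yaw": 0},
])

```text
time_s: 19.47
tcp_pos: [0.6243, -0.0404, 0.096]
eef_rot: [179.9, 0.0, -91.1]
contact_force: [4.5, -3.0, -16.6]
gripper_width: 0.0178
gripper_force: 50.0
```

apply_moves([
  {"dp": [0,0,0.0001],"yaw": 0},
  {"dp": [0,0,0.00015],"yaw": 0},
  {"dp": [0,0,0.00015],"yaw": 0},
  {"dp": [0,0,0.00015],"yaw": 0},
  {"dp": [0,0,0.00015],"yaw": 0},
  {"dp": [0,0,0.00015],"yaw": 0},
  {"dp": [0,0,0.00015],"yaw": 0},
  {"dp": [0,0,0.00015],"yaw": 0},
  {"dp": [0,0,0.00015],"yaw": 0},
  {"dp": [0,0,0.00015],"yaw": 0},
  {"dp": [0,0,0.00015],"yaw": 0},
  {"dp": [0,0,0.00015],"yaw": 0},
])

```text
time_s: 20.47
tcp_pos: [0.6243, -0.0404, 0.0961]
eef_rot: [179.9, 0.0, -91.1]
contact_force: [5.1, -2.7, -18.9]
gripper_width: 0.0178
gripper_force: 50.0
```

apply_moves([
  {"dp": [0.0003,-0.0002,-0.0005],"yaw": 0},
  {"dp": [0.0006,-0.0004,-0.001],"yaw": 0},
  {"dp": [0.0006,-0.0004,-0.0014],"yaw": 0},
  {"dp": [0.0006,-0.0004,-0.0014],"yaw": 0},
  {"dp": [0.0006,-0.0004,-0.0014],"yaw": 0},
])

```text
time_s: 20.88
tcp_pos: [0.6245, -0.0406, 0.096]
eef_rot: [179.9, 0.0, -91.0]
contact_force: [-2.4, 2.7, -11.0]
gripper_width: 0.0177
gripper_force: 50.0
```

apply_moves([
  {"dp": [0,0,0],"yaw": 0},
  {"dp": [0,0,0],"yaw": 0},
  {"dp": [0,0,0],"yaw": 0},
  {"dp": [0,0,0],"yaw": 0},
  {"dp": [0,0,0],"yaw": 0},
  {"dp": [0,0,0],"yaw": 0},
  {"dp": [0,0,0],"yaw": 0},
  {"dp": [0,0,0],"yaw": 0},
  {"dp": [0,0,0],"yaw": 0},
  {"dp": [0,0,0],"yaw": 0},
], grip=-1)

```text
time_s: 21.72
tcp_pos: [0.6257, -0.041, 0.0966]
eef_rot: [180.0, -0.0, -91.0]
contact_force: [0.2, -0.5, -0.3]
gripper_width: 0.0793
gripper_force: 0.0
```

apply_moves([
  {"dp": [0,0,0.02],"yaw": 0},
  {"dp": [0,0,0.05],"yaw": 0},
  {"dp": [0,0,0.08],"yaw": 0},
  {"dp": [0,0,0.11],"yaw": 0},
  {"dp": [-0.02,0.02,0.13],"yaw": 0},
  {"dp": [-0.06,0.06,0.14],"yaw": 0},
  {"dp": [-0.08,0.09,0.14],"yaw": 0},
  {"dp": [-0.11,0.11,0.14],"yaw": 0},
  {"dp": [-0.13,0.14,0.14],"yaw": 0},
  {"dp": [-0.15,0.17,0.14],"yaw": 0},
  {"dp": [-0.18,0.19,0.14],"yaw": 0},
  {"dp": [-0.202,0.21,0.14],"yaw": 0},
  {"dp": [-0.202,0.21,0.14],"yaw": 0},
  {"dp": [-0.202,0.21,0.14],"yaw": 0},
  {"dp": [-0.202,0.21,0.14],"yaw": 0},
])

```text
time_s: 22.97
tcp_pos: [0.4238, 0.1692, 0.2369]
eef_rot: [-180.0, 0.0, -91.0]
contact_force: [1.0, -0.4, 0.7]
gripper_width: 0.0878
gripper_force: 0.0
```

```bash
python3 - <<'E'
from h import *
from plant import cams
np.set_printoptions(precision=4,suppress=True)
c,s=wristcap("w3");print(s['tcp_pos'],s['eef_rot'],s['joints'])
W=world(c)
def b(n,x,y,r,z0,z1,W=W):
    p=W[(abs(W[...,0]-x)<r)&(abs(W[...,1]-y)<r)&(W[...,2]>z0)&(W[...,2]<z1)]
    if len(p)>5: print(n,len(p),np.median(p,0),cv2.minEnclosingCircle(p[:,:2].astype(np.float32)),cv2.minAreaRect(p[:,:2].astype(np.float32)))
    else: print(n,"none")
b("ring",.423,.17,.045,.009,.02);b("post w",.625,-.04,.03,.1,.125)
t=cams.capture("top");np.savez("t3.npz",**t);V=world(t);b("ring t",.423,.17,.045,.009,.02,V);b("post",.625,-.04,.03,.1,.13,V)
b("fix",.6222,-.1788,.025,.1,.13,V)
E
```

```text
[0.4238 0.1692 0.2369] [-179.9696    0.0184  -90.9531] [ 46.6323  -0.0712 -26.6615   0.0112 -63.3756 -47.5904]
ring 1784 [0.4235 0.1689 0.0134] ((0.4237656593322754, 0.17037612199783325), 0.03292655572295189) ((0.42370596528053284, 0.17017678916454315), (0.06455117464065552, 0.0650845319032669), 74.07969665527344)
post w none
ring t 327 [0.4213 0.1604 0.0152] ((0.4232783615589142, 0.16973033547401428), 0.03299546614289284) ((0.42251452803611755, 0.16805964708328247), (0.06187001243233681, 0.06422547250986099), 56.959285736083984)
post 79 [ 0.6225 -0.0405  0.111 ] ((0.623575747013092, -0.040719158947467804), 0.011656628921627998) ((0.6236076354980469, -0.041293542832136154), (0.01535788457840681, 0.0183480903506279), 87.09536743164062)
fix 85 [ 0.6216 -0.1776  0.1081] ((0.622326672077179, -0.17904874682426453), 0.011363734491169453) ((0.6221984624862671, -0.1783229559659958), (0.017345523461699486, 0.018470633774995804), 87.06423950195312)
```

The ring is at (0.4237, 0.1703). The post stands at the target after release. I'll lower onto the ring.

apply_moves([
  {"dp": [0,0.001,-0.03],"yaw": 0},
  {"dp": [0,0.001,-0.07],"yaw": 0},
  {"dp": [0,0.001,-0.11],"yaw": 0},
  {"dp": [0,0.001,-0.15],"yaw": 0},
  {"dp": [0,0.001,-0.18],"yaw": 0},
  {"dp": [0,0.001,-0.2],"yaw": 0},
  {"dp": [0,0.001,-0.209],"yaw": 0},
  {"dp": [0,0.001,-0.209],"yaw": 0},
  {"dp": [0,0.001,-0.209],"yaw": 0},
  {"dp": [0,0.001,-0.209],"yaw": 0},
  {"dp": [0,0.001,-0.209],"yaw": 0},
])

```text
time_s: 23.98
tcp_pos: [0.4246, 0.1707, 0.029]
eef_rot: [-179.9, 0.1, -91.0]
contact_force: [0.6, 0.4, -0.3]
gripper_width: 0.0874
gripper_force: 0.0
```

apply_moves([
  {"dp": [0,0,0],"yaw": 0},
  {"dp": [0,0,0],"yaw": 0},
  {"dp": [0,0,0],"yaw": 0},
  {"dp": [0,0,0],"yaw": 0},
  {"dp": [0,0,0],"yaw": 0},
  {"dp": [0,0,0],"yaw": 0},
  {"dp": [0,0,0],"yaw": 0},
  {"dp": [0,0,0],"yaw": 0},
], grip=1, squeeze=15)

```text
time_s: 24.65
tcp_pos: [0.4238, 0.1703, 0.028]
eef_rot: [-180.0, 0.0, -91.0]
contact_force: [-1.8, -0.1, 5.9]
gripper_width: 0.0662
gripper_force: 15.0
```

apply_moves([
  {"dp": [0,0,0.005],"yaw": 0},
  {"dp": [0,0,0.015],"yaw": 0},
  {"dp": [0,0,0.035],"yaw": 0},
  {"dp": [0,0,0.06],"yaw": 0},
  {"dp": [0,0,0.09],"yaw": 0},
  {"dp": [0,0,0.12],"yaw": 0},
  {"dp": [0.02,-0.02,0.14],"yaw": 0},
  {"dp": [0.04,-0.04,0.15],"yaw": 0},
  {"dp": [0.06,-0.06,0.155],"yaw": 0},
  {"dp": [0.08,-0.085,0.155],"yaw": 0},
  {"dp": [0.1,-0.105,0.155],"yaw": 0},
  {"dp": [0.125,-0.13,0.155],"yaw": 0},
  {"dp": [0.15,-0.155,0.155],"yaw": 0},
  {"dp": [0.17,-0.18,0.155],"yaw": 0},
  {"dp": [0.19,-0.2,0.155],"yaw": 0},
  {"dp": [0.201,-0.211,0.155],"yaw": 0},
  {"dp": [0.201,-0.211,0.155],"yaw": 0},
  {"dp": [0.201,-0.211,0.155],"yaw": 0},
  {"dp": [0.201,-0.211,0.155],"yaw": 0},
])

```text
time_s: 26.23
tcp_pos: [0.6241, -0.0408, 0.1824]
eef_rot: [179.9, 0.0, -91.0]
contact_force: [-0.6, 0.1, -0.8]
gripper_width: 0.0661
gripper_force: 15.0
```

```bash
python3 - <<'E'
from h import *
from plant import cams
np.set_printoptions(precision=4,suppress=True)
c,s=wristcap("w4");print(s['tcp_pos'],s['eef_rot'],s['contact_force'],s['gripper_width'])
i=c["image"][::1];t=cams.capture("scene")["image"][110:290,200:440]
cv2.imwrite("pics/w4b.png",np.vstack([cv2.resize(t,(400,300),interpolation=2),cv2.resize(i,(400,300))])[:,:,::-1])
E
```

```text
[ 0.6241 -0.0408  0.1824] [179.9481   0.0021 -91.0371] [-0.59    0.0706 -0.8152] 0.06605498666797145
```

View pics/w4b.png

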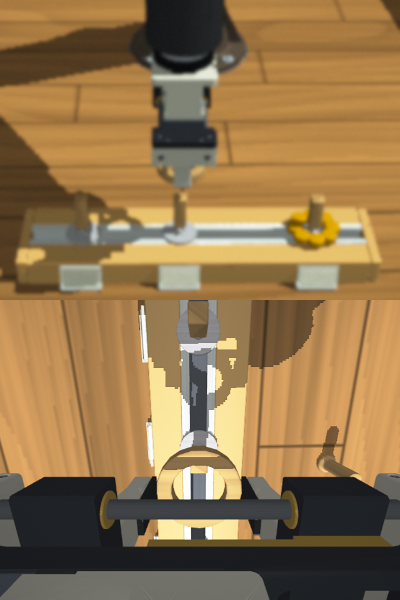

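The picture shows the ring held level, with the post standing below it in line with the middle card. I'll lower it.

apply_moves([
  {"dp": [0.001,0,-0.01],"yaw": 0},
  {"dp": [0.001,0,-0.02],"yaw": 0},
  {"dp": [0.001,0,-0.03],"yaw": 0},
  {"dp": [0.001,0,-0.04],"yaw": 0},
  {"dp": [0.001,0,-0.048],"yaw": 0},
  {"dp": [0.001,0,-0.056],"yaw": 0},
  {"dp": [0.001,0,-0.064],"yaw": 0},
  {"dp": [0.001,0,-0.072],"yaw": 0},
  {"dp": [0.001,0,-0.08],"yaw": 0},
  {"dp": [0.001,0,-0.088],"yaw": 0},
  {"dp": [0.001,0,-0.095],"yaw": 0},
  {"dp": [0.001,0,-0.099],"yaw": 0},
  {"dp": [0.001,0,-0.099],"yaw": 0},
  {"dp": [0.001,0,-0.099],"yaw": 0},
  {"dp": [0.001,0,-0.099],"yaw": 0},
])

```text
time_s: 27.58
tcp_pos: [0.626, -0.0409, 0.084]
eef_rot: [-180.0, 0.0, -91.0]
contact_force: [0.9, -0.2, 0.5]
gripper_width: 0.0665
gripper_force: 15.0
```

apply_moves([
  {"dp": [0,0,-0.002],"yaw": 0},
  {"dp": [0,0,-0.004],"yaw": 0},
  {"dp": [0,0,-0.006],"yaw": 0},
  {"dp": [0,0,-0.007],"yaw": 0},
  {"dp": [0,0,-0.008],"yaw": 0},
  {"dp": [0,0,-0.008],"yaw": 0},
  {"dp": [0,0,-0.008],"yaw": 0},
])

```text
time_s: 28.17
tcp_pos: [0.6257, -0.041, 0.0756]
eef_rot: [180.0, -0.0, -91.0]
contact_force: [0.6, 0.3, -0.8]
gripper_width: 0.066
gripper_force: 15.0
```

apply_moves([
  {"dp": [0,0,-0.0005],"yaw": 0},
  {"dp": [0,0,-0.001],"yaw": 0},
  {"dp": [0,0,-0.0015],"yaw": 0},
  {"dp": [0,0,-0.0015],"yaw": 0},
  {"dp": [0,0,-0.0015],"yaw": 0},
])

```text
time_s: 28.58
tcp_pos: [0.6257, -0.041, 0.0741]
eef_rot: [-180.0, -0.0, -91.0]
contact_force: [0.3, -0.7, -0.4]
gripper_width: 0.0661
gripper_force: 15.0
```

apply_moves([
  {"dp": [0,0,-0.0005],"yaw": 0},
  {"dp": [0,0,-0.0008],"yaw": 0},
  {"dp": [0,0,-0.0008],"yaw": 0},
  {"dp": [0,0,-0.0008],"yaw": 0},
])

```text
time_s: 28.92
tcp_pos: [0.6258, -0.041, 0.074]
eef_rot: [-180.0, -0.0, -91.0]
contact_force: [-2.3, 0.7, 5.0]
gripper_width: 0.0663
gripper_force: 15.0
```

The ring is on the plate, with 5 N felt. I'll release slowly and rise.

apply_moves([
  {"dp": [0,0,0.0004],"yaw": 0},
  {"dp": [0,0,0.0004],"yaw": 0},
  {"dp": [0,0,0.0004],"yaw": 0},
  {"dp": [0,0,0.0004],"yaw": 0},
  {"dp": [0,0,0.0004],"yaw": 0},
  {"dp": [0,0,0.0004],"yaw": 0},
  {"dp": [0,0,0.0004],"yaw": 0},
], grip=-1)

```text
time_s: 29.5
tcp_pos: [0.6257, -0.041, 0.0736]
eef_rot: [180.0, -0.0, -91.0]
contact_force: [0.8, 0.6, 0.4]
gripper_width: 0.0877
gripper_force: 0.0
```

apply_moves([
  {"dp": [0,0,0.01],"yaw": 0},
  {"dp": [0,0,0.03],"yaw": 0},
  {"dp": [0,0,0.06],"yaw": 0},
  {"dp": [0,0,0.09],"yaw": 0},
  {"dp": [0,0,0.12],"yaw": 0},
  {"dp": [0,0,0.15],"yaw": 0},
  {"dp": [-0.04,0,0.17],"yaw": 0},
  {"dp": [-0.08,0,0.18],"yaw": 0},
  {"dp": [-0.11,0,0.18],"yaw": 0},
  {"dp": [-0.11,0,0.18],"yaw": 0},
  {"dp": [-0.11,0,0.18],"yaw": 0},
])

```text
time_s: 30.42
tcp_pos: [0.5146, -0.041, 0.2558]
eef_rot: [-179.8, 0.1, -91.0]
contact_force: [0.5, 0.6, -0.0]
gripper_width: 0.0877
gripper_force: 0.0
```

```bash
python3 - <<'E'
from h import *
from plant import cams
np.set_printoptions(precision=4,suppress=True)
c=cams.capture("top");W=world(c);s=cams.capture("scene");V=world(s)
for w in(W,V):
    p=w[(abs(w[...,0]-.625)<.05)&(abs(w[...,1]+.041)<.05)&(w[...,2]>.052)&(w[...,2]<.08)];q=w[(abs(w[...,0]-.625)<.03)&(abs(w[...,1]+.041)<.03)&(w[...,2]>.1)&(w[...,2]<.13)]
    print(len(p),np.percentile(p[:,2],[5,25,50,75,95]) if len(p) else 0,len(q),q.mean(0) if len(q) else 0)
cv2.imwrite("pics/end.png",np.vstack([cv2.resize(s["image"][180:300,120:440],(640,240),interpolation=2),cv2.resize(c["image"][170:340,200:450],(640,340),interpolation=2)])[:,:,::-1])
E
```

```text
0 0 0 0
344 [0.0534 0.0575 0.059  0.0607 0.0735] 57 [ 0.6275 -0.0388  0.1071]
```

View pics/end.png

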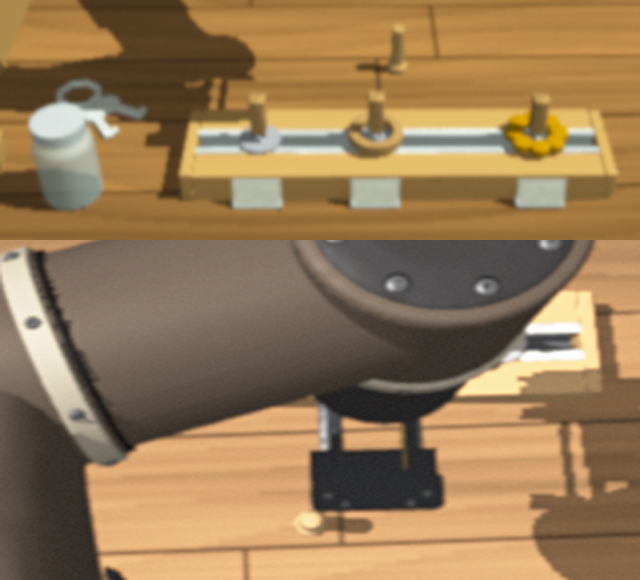

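The ring lies flat around the upright post at (375,130), in line with the middle card at (375,192). The jar, rattle, dowel and teether are where they were.

```bash
python3 -c "
from plant import r
print(r.close_job())"
```

```text
the job is handed in; nothing more can be done
None
```

The post is caught under the lips in line with the middle card holder, it held a steady upward tug of about 17–19 N, the beech ring lies flat on its plate, and the job was handed in at about 30 s of the 72 s limit.

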